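# Feel out and lock on the push-lock switches of the worktop socket block

## Task

Leave all three push-lock buttons on the worktop socket block locked on. At least one is on already and at least one is off, but the rubber caps look the same either way, so feel lightly how far each cap gives before it resists; click on those that are off, and never switch off one that is already on, not even for a moment. Press gently (no more than 20 N) and do not shift the things standing around.

Things in the scene. Friction and masses are not known exactly. Their poses are not given: they have to be found in the camera images.
- socket_block: white socket block fixed to the worktop, 98 x 218 mm, 40 mm high; on its top three like switch units a, b, c in a row, 62 mm apart, in unknown order, each on or off (no unit's letter tells). Each: white plate 80 x 58 x 3 mm, black rubber button cap (25 mm wide) near the front, round grey socket (5 mm high) at the rear. Origin: centre of underside; x to the rear, y along the block, z up.
- switch_a: switch unit a. Origin (all units): middle of the plate's underside on the block's top, 40 mm above the worktop; axes as the block. Cap axis at x = -19 mm, y = 0; cap top 24 mm above the origin at rest, on or off alike. All units work alike: soft-sprung cap over a hidden push-push plunger. For the feel see switch_b, for the click switch_c.
- switch_b: switch unit b; size, origin and cap as switch_a. Feel of all units: the cap's own spring is soft (0.5 N, about 1 N at 8 mm). OFF (plunger up): the cap gives 1 to 2 mm, then meets the plunger at 3 N. ON (plunger locked 8 mm lower): the cap gives 8 to 10 mm, then meets it at over 4 N. A push that ends less than 12 mm below the cap's rest height changes nothing.
- switch_c: switch unit c; size, origin and cap as switch_a. Click of all units: push the cap down to its stop, 15 to 16 mm below rest (6 to 8 N just before, then a hard stop: force shoots up), then let go: off becomes on (plunger stays down), on becomes off (plunger springs up). The cap itself always returns to its rest height.
- mill: glass mill with a grey top, 44 x 44 x 90 mm, bystander behind the block; origin: centre of its underside, z up.
- spice_jar: glass spice jar with a red lid, 45 x 45 x 106 mm, bystander behind the block; origin: centre of its underside, z up.
- egg_timer: round white wind-up kitchen timer, 63 mm wide, 52 mm high, bystander at the left end of the block; origin: centre of its underside, z up.
- glass: drinking glass, 83 mm wide, 94 mm high, standing on a cork coaster beside the right end of the block, bystander; origin: centre of its underside, z up.
- canister: round ceramic canister with a knobbed lid, 72 mm wide, 85 mm high, bystander to the left; origin: centre of its underside, z up.

How it is judged:
At the end, for the whole second after the job is handed in: the hidden plunger of each of the three switches is locked down (its top within 2.5 mm of 8 mm below its off position), at rest with nothing pressing the caps (z of switch_a_plunger_c0 in the frame of switch_a between -0.0035 and 0.0015 m and z of switch_b_plunger_c0 in the frame of switch_b between -0.0035 and 0.0015 m and z of switch_c_plunger_c0 in the frame of switch_c between -0.0035 and 0.0015 m); the robot touches nothing.
It fails at once if a switch that was on at the start was released (its plunger sprang up), even for a moment ((distance of switch_a_plunger_c0 from where it was at the start of the episode above 0.004 m and z of switch_a_plunger_c0 in the frame of switch_a above 0.005 m) or (distance of switch_b_plunger_c0 from where it was at the start of the episode above 0.004 m and z of switch_b_plunger_c0 in the frame of switch_b above 0.005 m) or (distance of switch_c_plunger_c0 from where it was at the start of the episode above 0.004 m and z of switch_c_plunger_c0 in the frame of switch_c above 0.005 m)).
It fails at once if a switch unit was pressed with more than 20 N (contact force between anything else and switch_a above 20 N or contact force between anything else and switch_b above 20 N or contact force between anything else and switch_c above 20 N).
It fails at once if a bystander was shifted by more than 20 mm or tipped (distance of any of mill, spice_jar, egg_timer, glass, canister from where it was at the start of the episode above 0.02 m or angle between any of mill, spice_jar, egg_timer, glass, canister's own z axis and vertical above 0.35 rad).
It also fails if it takes over 54 s, if anything falls off the work surface, if the arm or the gripper's body presses on something with over 40 N, if the wrist force passes 120 N, or if a joint passes its speed limit or range.

## Robot

A 6-joint arm with a two-finger parallel gripper is mounted at the origin on a cart in front of the work surface, level with it; the furniture and walls round the work are solid. World frame = base frame: x ahead of the robot, y to its left, z up, the work surface at z = 0. Lengths are in m, angles in rad, forces in N, time in s.
With the tool pointing down it reaches from about 0.425 to 0.95 m from the base axis. Payload 3.5 kg.
Tool frame: the origin (TCP) lies at the very end of the fingers, on their centre line; the grasp point (between the pads) lies 19 mm behind it; z points along the fingers, y is the line along which they close (so a half turn about z gives the same grasp; the last joint's range is limited). The gripper opens to 85 mm and grips with 20 to 120 N. Pads are 22 mm wide; open, the fingers measure 114 mm over their backs; the gripper's body (76 mm by 85 mm) begins 54 mm behind the grasp point. The pads swing forward as they close: fully open they stand 13 mm farther back than shut.
Start: joints at [-1.488, 0.286, 1.577, -0, 1.279, -0.15], TCP at [0.156, -0.657, 0.231] pointing down, gripper open.
Joint ranges: [-2.77, 2.77], [-0.9, 2.22], [0.21, 2.48], [-1.53, 4.67], [0.24, 2.81], [-2.84, 2.84]. Speed limits (rad/s): [2.79, 2.79, 3.14, 3.14, 3.14, 3.14].

## Interface

Orientations are given as a unit quaternion [x, y, z, w].
In Python, from plant import ctrl gives the robot as it stands.
- The arm moves only by the tool carry_out, never from a script. Its argument "deltas" is one flat list of numbers, 6 for each row, row after row: the shift along the tool's x, y, z in m, then the turn, a rotation vector about the tool's x, y, z in rad. A call has 1 to 5 rows; each row is the pose to reach, as a shift and turn from the pose commanded when the call began, along the tool's axes at that moment; what a row does not reach only later rows make up. A row lasts 1/8 s, in which the tool goes at most 62.5 mm and 10.7 degrees, less where a joint would pass 70% of its speed; a pose out of reach is approached as far as the arm can. A call with a gripper value outside its range is refused whole. "grip" is the opening in per cent of the stroke, from 0 (shut) to 100 (fully open), set as the call begins (left out, the last holds). The fingers move at their own pace and stop on an object; "grip_force" is the grip in N (left out, the last holds). Time passes only in rows, so rows that repeat a pose let the fingers close. It gives the time, the measured TCP pose, the force, the opening and the grip force at its end, in the units of the state.
- ctrl.get_state(): the state, without advancing time (a new reading comes with each control period).
- ctrl.read_camera(name): name is "side" or "top"; returns (picture, depth): 384x512x3 uint8, red, green, blue; 384x512 float32, m along the optical axis (not along the pixel's ray), 0 where there is no reading.
- ctrl.camera_model(name): a dict with "intrinsics" (3x3 intrinsics, pixels), "extrinsics" (4x4, takes a point from world to camera coordinates). Camera axes: x right, y down, z forward; pixel columns grow to the right and rows downward; lengths in m; the calibration is good to about 2 mm. A picture is of the moment at which its call begins. camera_model takes no time and is no camera call.
- ctrl.sign_off(): hands the job in; it is judged then, once.
Trained networks look in the newest picture that a camera, given by its name, has taken for a name from the list of things; names that differ only in an ending like _2 or _b are one class to them, and where a whole thing is asked for, a point or a joint stands for the part that bears it (a point fixed in the world has none). Each returns a list of dicts, best first, with "score" (0 to 1); they miss things now and then, are a little off and sometimes report something else, mostly with a low value. They report only what shows in the picture. A call takes as long as a camera call.
- ctrl.find_in(camera, query): "uv" ([column, row] in pixels, amid what is visible of it).
The state is a dict: "time": time; "qpos": joint angles; "dq": joint speeds; "joint_efforts": joint torques, N m; "eef_pos": TCP position; "tcp_rot": TCP orientation; "contact_force": force on the tool from outside, world axes, zero at the start; "wrist_torque": the same for the moment, N m; "opening": opening from 0.0 (shut) to 1.0 (fully open); "finger_force": force on a finger pad.
Only numpy, scipy, OpenCV 4.12 (cv2) and the standard library are available. Lean on these libraries where they do the work, as an engineer would, in place of code of your own. Each camera call takes 0.05 s, during which the arm holds its last target. There are 200 camera calls.

## Working session

There is one attempt and no reset: what is moved stays moved. The work goes in short steps, Python scripts to look and compute and a tool call to move; the robot and the scene stay as the last step left them, time stands still between calls to the robot, and variables do not carry over. Pictures are saved under pics/ and viewed, at most 10 in all, crops included, and the job is handed in when it is done.

Besides the shell and the picture viewer there is one more tool, called after "Call:" in YAML: its name, and indented under it one key for each argument. carry_out: Moves the arm, as the interface text tells. Its arguments: {"type":"object","properties":{"deltas":{"type":"array"},"grip":{"type":"number"},"grip_force":{"type":"number"}},"required":["deltas"]}

```bash
mkdir -p pics
cat > h.py <<'E'
from plant import ctrl
import numpy as np, cv2
def world(cam,uv,depth):
    m=ctrl.camera_model(cam);K=np.array(m["intrinsics"]);E=np.array(m["extrinsics"])
    u,v=int(round(uv[0])),int(round(uv[1]))
    p=depth[max(0,v-2):v+3,max(0,u-2):u+3];p=p[p>0];d=np.median(p) if p.size else 0
    c=np.linalg.inv(K)@np.array([uv[0],uv[1],1])*d
    return (np.linalg.inv(E)@np.append(c,1))[:3]
E
python3 - <<'E'
from h import *
for c in("top","side"):
    im,d=ctrl.read_camera(c); cv2.imwrite(f"pics/{c}0.png",im[:,:,::-1]); np.save(f"{c}d.npy",d)
    for q in ("socket_block","switch_a","mill","glass","egg_timer","spice_jar","canister"):
        for r in ctrl.find_in(c,q)[:4]: print(c,q,round(r["score"],2),np.round(r["uv"]),np.round(world(c,r["uv"],d),3))
s=ctrl.get_state();print(s["time"],s["tcp_rot"],s["contact_force"],s["eef_pos"])
E
```

```text
top socket_block 0.92 [290. 216.] [0.501 0.018 0.041]
top switch_a 0.94 [325. 210.] [ 0.513 -0.068  0.043]
top switch_a 0.85 [350. 210.] [ 0.513 -0.13   0.047]
top switch_a 0.7 [298. 213.] [ 0.506 -0.001  0.042]
top switch_a 0.59 [347. 165.] [ 0.616 -0.112  0.105]
top mill 0.68 [302. 177.] [ 0.59  -0.007  0.087]
top glass 0.58 [396. 200.] [ 0.537 -0.255  0.016]
top egg_timer 0.66 [263. 234.] [0.457 0.087 0.051]
top egg_timer 0.44 [133. 251.] [0.421 0.4   0.079]
top spice_jar 0.89 [343. 165.] [ 0.616 -0.105  0.105]
top canister 0.64 [134. 251.] [0.423 0.398 0.078]
top canister 0.43 [313. 217.] [ 0.496 -0.038  0.041]
side socket_block 0.68 [269. 194.] [0.511 0.032 0.02 ]
side switch_a 0.82 [274. 178.] [ 0.507 -0.019  0.045]
side switch_a 0.75 [280. 162.] [ 0.507 -0.125  0.048]
side switch_a 0.46 [275. 167.] [ 0.519 -0.096  0.044]
side mill 0.57 [246. 177.] [0.593 0.001 0.051]
side glass 0.8 [278. 143.] [ 0.53  -0.205  0.083]
side glass 0.73 [273. 282.] [0.417 0.432 0.068]
side egg_timer 0.84 [282. 206.] [0.456 0.113 0.035]
side spice_jar 0.7 [249. 156.] [ 0.609 -0.107  0.072]
side canister 0.87 [271. 282.] [0.421 0.432 0.069]
side canister 0.73 [274. 190.] [0.495 0.031 0.034]
0.8 [ 9.93233460e-01  1.16134809e-01 -1.07838225e-05  6.70637769e-07] [ 0.32716527 -0.2975716  -0.11513004] [ 0.1557175  -0.65678608  0.23134713]
```

```bash
ls .
```

```text
h.py
pics
sided.npy
topd.npy
```

Run:
```python
from h import *
im=cv2.imread("pics/top0.png");d=np.load("topd.npy")
cv2.imwrite("pics/c.png",cv2.resize(im[140:280,230:430],None,fx=4,fy=4,interpolation=cv2.INTER_CUBIC))
m=ctrl.camera_model("top");K=np.array(m["intrinsics"]);E=np.linalg.inv(np.array(m["extrinsics"]))
v,u=np.mgrid[:384,:512];P=np.stack([u,v,np.ones_like(u)],-1)@np.linalg.inv(K).T*d[...,None]
W=P@E[:3,:3].T+E[:3,3]; np.save("W.npy",W)
dark=(im.max(2)<80)&(W[...,2]>.04)&(W[...,2]<.08)&(W[...,0]>.4)&(W[...,0]<.6)&(abs(W[...,1]+.04)<.16)
n,l,st,ce=cv2.connectedComponentsWithStats(dark.astype(np.uint8))
for i in range(1,n):
    if st[i,4]>8: 
        w=W[l==i]; w=w[w[:,2]>.055]; print(st[i],ce[i].round(1),w.mean(0).round(4) if len(w) else 0, len(w), w[:,2].max() if len(w) else 0)
b=(abs(W[...,2]-.041)<.006)&(W[...,0]>.4)&(W[...,0]<.6)&(abs(W[...,1]+.04)<.16)&(im.min(2)>120)
print(cv2.minAreaRect(W[b][:,:2].astype(np.float32)))
print(E[:3,3])
```

```text
((0.527496874332428, -0.023853808641433716), (0.14748819172382355, 0.29932987689971924), 9.752152442932129)
[0.46573516 0.10054688 1.06532762]
```

View pics/c.png

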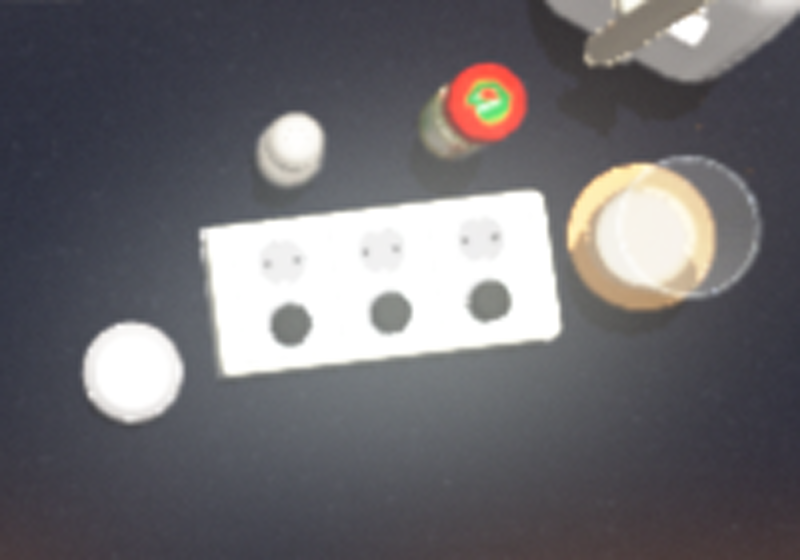

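The caps show at about crop (291,324), (390,312) and (489,300), which is uv (302.4,220.6), (327.1,217.6) and (351.9,214.6). The glass stands right of the block, the mill and jar behind it, and the timer at front left.

Run:
```python
from h import *
from scipy.spatial.transform import Rotation as R
im=cv2.imread("pics/top0.png");W=np.load("W.npy")
m=ctrl.camera_model("top");K=np.array(m["intrinsics"]);E=np.linalg.inv(np.array(m["extrinsics"]))
g=im.max(2); roi=np.zeros_like(g);roi[208:228,292:362]=1
n,l,st,ce=cv2.connectedComponentsWithStats(((g<140)&(roi>0)).astype(np.uint8))
s=ctrl.get_state();T=R.from_quat(s["tcp_rot"]).as_matrix();print(T.round(3),np.arctan2(T[1,0],T[0,0]))
for i in range(1,n):
    if st[i,4]<20: continue
    r=E[:3,:3]@np.linalg.inv(K)@np.array([*ce[i],1]);o=E[:3,3]
    p=o+r*(0.064-o[2])/r[2]; w=W[l==i]
    print(st[i],ce[i].round(1),p.round(4),"depth",np.median(w,0).round(4),"tool delta",(T.T@(p-s["eef_pos"])).round(4))
sd=np.load("sided.npy");si=cv2.imread("pics/side0.png")
cv2.imwrite("pics/s.png",cv2.resize(si[130:230,230:330],None,fx=6,fy=6,interpolation=cv2.INTER_CUBIC))
me=ctrl.camera_model("side");A=np.array(me["intrinsics"])@np.array(me["extrinsics"])[:3]
for p in ([.482,-.01,.064],):
    q=A@np.append(p,1);print(q[:2]/q[2])
```

```text
[[ 0.973  0.231 -0.   ]
 [ 0.231 -0.973 -0.   ]
 [-0.    -0.    -1.   ]] 0.23279492825162798
[348 211   9   9  63] [351.9 214.9] [ 0.4988 -0.13    0.064 ] depth [ 0.4987 -0.1309  0.0614] tool delta [ 0.4554 -0.4335  0.1673]
[323 215   9   7  53] [327.2 218. ] [ 0.4924 -0.0696  0.064 ] depth [ 0.4925 -0.0696  0.0619] tool delta [ 0.4631 -0.4937  0.1673]
[298 217   9   9  63] [302.  220.8] [ 0.4868 -0.0083  0.064 ] depth [ 0.4864 -0.0083  0.0621] tool delta [ 0.4718 -0.5546  0.1673]
[280.98982584 175.48095348]
```

View pics/s.png

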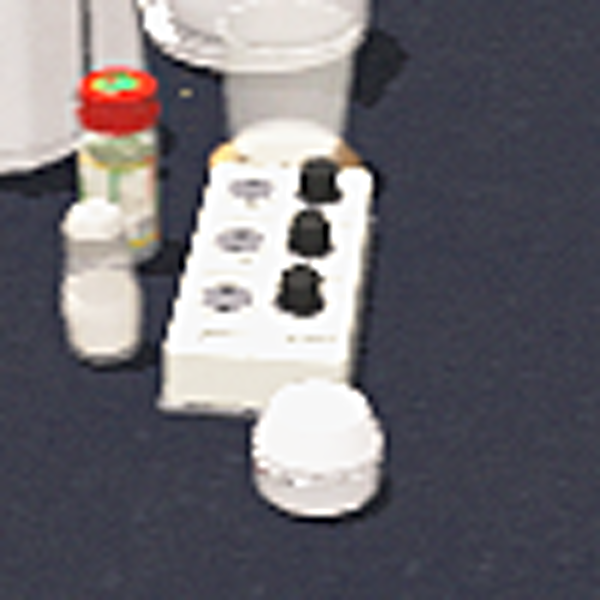

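Call:
carry_out:
  deltas: [0.455, -0.433, 0.03, 0, 0, 0, 0.455, -0.433, 0.03, 0, 0, 0, 0.455, -0.433, 0.03, 0, 0, 0, 0.455, -0.433, 0.03, 0, 0, 0, 0.455, -0.433, 0.03, 0, 0, 0]
  grip: 0

```text
time: 1.42
eef_pos: [0.327, -0.3936, 0.2167]
tcp_rot: [0.993, 0.116, 0.0, 0.0]
contact_force: [1.1, 0.4, 0.0]
opening: 0.005
finger_force: 0.0
```

Call:
carry_out:
  deltas: [0.228, -0.217, 0.03, 0, 0, 0, 0.228, -0.217, 0.03, 0, 0, 0, 0.228, -0.217, 0.03, 0, 0, 0, 0.228, -0.217, 0.03, 0, 0, 0, 0.228, -0.217, 0.03, 0, 0, 0]

```text
time: 2.05
eef_pos: [0.4969, -0.1328, 0.1872]
tcp_rot: [0.993, 0.116, 0.001, 0.0]
contact_force: [2.0, -0.8, 1.6]
opening: 0.0
finger_force: 0.0
```

Run:
```python
from h import *
s=ctrl.get_state();print(s["time"],s["eef_pos"],s["contact_force"],s["qpos"])
```

```text
2.05 [ 0.49693374 -0.13278801  0.18716118] [ 1.99191033 -0.83003371  1.58197475] [-4.58501249e-01 -2.94723081e-02  2.00939852e+00 -1.22758958e-04
  1.16013950e+00  8.79563821e-01]
```

Call:
carry_out:
  deltas: [0, 0, 0.05, 0, 0, 0, 0, 0, 0.107, 0, 0, 0, 0, 0, 0.107, 0, 0, 0, 0, 0, 0.107, 0, 0, 0]

```text
time: 2.55
eef_pos: [0.4971, -0.1353, 0.0817]
tcp_rot: [0.993, 0.116, 0.001, 0.001]
contact_force: [1.2, 0.5, 0.2]
opening: 0.0
finger_force: 0.0
```

Run:
```python
from h import *
s=ctrl.get_state();print(s["time"],s["eef_pos"],s["contact_force"])
im,d=ctrl.read_camera("side");cv2.imwrite("pics/s2.png",cv2.resize(im[110:230,220:340],None,fx=5,fy=5,interpolation=cv2.INTER_CUBIC))
for _ in range(2):
  ctrl.read_camera("top");s=ctrl.get_state();print(s["time"],s["eef_pos"],s["contact_force"])
```

```text
2.55 [ 0.49713529 -0.13533444  0.08171707] [1.15945305 0.5360851  0.16496378]
2.65 [ 0.49798869 -0.13590309  0.08302328] [0.46586334 0.6021553  0.14923364]
2.7 [ 0.49788988 -0.13582084  0.0829204 ] [ 0.2561249   0.47442596 -0.09048643]
```

View pics/s2.png

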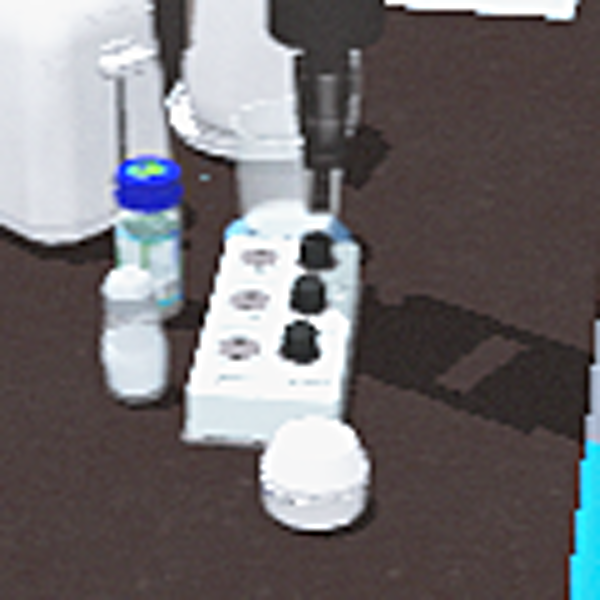

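The fingers are over the far cap (side crop about 320,230) and about 6 mm too far to the right, so I'll correct and go down.

Call:
carry_out:
  deltas: [0.002, -0.006, 0, 0, 0, 0, 0.002, -0.006, 0.008, 0, 0, 0, 0.002, -0.006, 0.015, 0, 0, 0, 0.002, -0.006, 0.015, 0, 0, 0, 0.002, -0.006, 0.015, 0, 0, 0]

```text
time: 3.32
eef_pos: [0.4964, -0.1283, 0.0645]
tcp_rot: [0.993, 0.116, -0.0, -0.0]
contact_force: [0.4, 0.5, 0.2]
opening: -0.001
finger_force: 0.0
```

Call:
carry_out:
  deltas: [0, 0, 0.002, 0, 0, 0, 0, 0, 0.003, 0, 0, 0, 0, 0, 0.004, 0, 0, 0, 0, 0, 0.004, 0, 0, 0, 0, 0, 0.004, 0, 0, 0]

```text
time: 3.95
eef_pos: [0.4966, -0.1283, 0.0609]
tcp_rot: [0.993, 0.116, 0.0, 0.0]
contact_force: [0.1, 0.6, 0.4]
opening: 0.003
finger_force: 0.2
```

Call:
carry_out:
  deltas: [0, 0, 0.001, 0, 0, 0, 0, 0, 0.002, 0, 0, 0, 0, 0, 0.002, 0, 0, 0, 0, 0, 0.002, 0, 0, 0]

```text
time: 4.45
eef_pos: [0.4964, -0.1282, 0.0588]
tcp_rot: [0.993, 0.116, -0.0, -0.0]
contact_force: [-0.1, -0.4, 0.7]
opening: 0.0
finger_force: 0.3
```

Call:
carry_out:
  deltas: [0, 0, 0.001, 0, 0, 0, 0, 0, 0.002, 0, 0, 0, 0, 0, 0.002, 0, 0, 0, 0, 0, 0.002, 0, 0, 0]

```text
time: 4.95
eef_pos: [0.4965, -0.1283, 0.0568]
tcp_rot: [0.993, 0.116, -0.0, 0.0]
contact_force: [0.7, 0.2, 0.6]
opening: 0.002
finger_force: 0.3
```

Call:
carry_out:
  deltas: [0, 0, 0.001, 0, 0, 0, 0, 0, 0.002, 0, 0, 0, 0, 0, 0.002, 0, 0, 0, 0, 0, 0.002, 0, 0, 0]

```text
time: 5.45
eef_pos: [0.4965, -0.1283, 0.0549]
tcp_rot: [0.993, 0.116, -0.0, 0.0]
contact_force: [0.8, 0.6, 2.3]
opening: 0.002
finger_force: 1.0
```

The right cap gave about 9 mm before it resisted, so it is ON. Lifting off and moving to the middle one.

Call:
carry_out:
  deltas: [0, 0, -0.025, 0, 0, 0, 0, 0, -0.025, 0, 0, 0, 0.01, -0.058, -0.025, 0, 0, 0, 0.01, -0.058, -0.025, 0, 0, 0, 0.01, -0.058, -0.025, 0, 0, 0]

```text
time: 6.08
eef_pos: [0.4925, -0.0694, 0.079]
tcp_rot: [0.993, 0.117, -0.0, -0.0]
contact_force: [0.5, -0.4, -0.3]
opening: 0.003
finger_force: 0.0
```

Call:
carry_out:
  deltas: [0, 0, 0.005, 0, 0, 0, 0, 0, 0.01, 0, 0, 0, 0, 0, 0.014, 0, 0, 0, 0, 0, 0.014, 0, 0, 0, 0, 0, 0.014, 0, 0, 0]

```text
time: 6.7
eef_pos: [0.4929, -0.0696, 0.0658]
tcp_rot: [0.993, 0.116, 0.0, 0.0]
contact_force: [0.4, 0.0, 0.3]
opening: 0.001
finger_force: 0.0
```

Call:
carry_out:
  deltas: [0, 0, 0.001, 0, 0, 0, 0, 0, 0.003, 0, 0, 0, 0, 0, 0.004, 0, 0, 0, 0, 0, 0.004, 0, 0, 0, 0, 0, 0.004, 0, 0, 0]

```text
time: 7.32
eef_pos: [0.4932, -0.0696, 0.0622]
tcp_rot: [0.993, 0.116, 0.0, 0.0]
contact_force: [0.3, -0.4, 4.5]
opening: -0.001
finger_force: 1.8
```

Call:
carry_out:
  deltas: [0, 0, 0.001, 0, 0, 0, 0, 0, 0.002, 0, 0, 0, 0, 0, 0.002, 0, 0, 0, 0, 0, 0.002, 0, 0, 0]

```text
time: 7.82
eef_pos: [0.4931, -0.0696, 0.0599]
tcp_rot: [0.993, 0.116, 0.0, 0.0]
contact_force: [0.6, 0.6, 3.8]
opening: -0.0
finger_force: 2.0
```

The middle cap resists at 2 mm, so it is OFF. Pressing it to its stop slowly.

Call:
carry_out:
  deltas: [0, 0, 0.002, 0, 0, 0, 0, 0, 0.004, 0, 0, 0, 0, 0, 0.006, 0, 0, 0, 0, 0, 0.008, 0, 0, 0, 0, 0, 0.008, 0, 0, 0]

```text
time: 8.45
eef_pos: [0.4931, -0.0696, 0.0521]
tcp_rot: [0.993, 0.116, 0.0, 0.0]
contact_force: [-0.9, 0.4, 5.0]
opening: -0.003
finger_force: 3.0
```

Call:
carry_out:
  deltas: [0, 0, 0.0005, 0, 0, 0, 0, 0, 0.001, 0, 0, 0, 0, 0, 0.0015, 0, 0, 0, 0, 0, 0.0015, 0, 0, 0]

```text
time: 8.95
eef_pos: [0.4931, -0.0696, 0.0507]
tcp_rot: [0.993, 0.116, 0.0, 0.0]
contact_force: [-1.1, 0.8, 6.4]
opening: -0.006
finger_force: 3.2
```

Call:
carry_out:
  deltas: [0, 0, 0.0005, 0, 0, 0, 0, 0, 0.001, 0, 0, 0, 0, 0, 0.001, 0, 0, 0]

```text
time: 9.32
eef_pos: [0.4932, -0.0696, 0.0498]
tcp_rot: [0.993, 0.116, 0.0, 0.0]
contact_force: [-1.0, -0.6, 6.7]
opening: 0.001
finger_force: 3.3
```

Call:
carry_out:
  deltas: [0, 0, 0.0003, 0, 0, 0, 0, 0, 0.0006, 0, 0, 0, 0, 0, 0.0006, 0, 0, 0]

```text
time: 9.7
eef_pos: [0.4932, -0.0696, 0.0493]
tcp_rot: [0.993, 0.116, 0.0, 0.0]
contact_force: [-0.8, 0.6, 8.0]
opening: -0.004
finger_force: 3.7
```

Call:
carry_out:
  deltas: [0, 0, 0.0003, 0, 0, 0, 0, 0, 0.0005, 0, 0, 0, 0, 0, 0.0005, 0, 0, 0]

```text
time: 10.07
eef_pos: [0.4932, -0.0697, 0.049]
tcp_rot: [0.993, 0.116, 0.0, 0.0]
contact_force: [-1.0, 0.3, 8.4]
opening: -0.001
finger_force: 4.2
```

Call:
carry_out:
  deltas: [0, 0, 0.0003, 0, 0, 0, 0, 0, 0.0005, 0, 0, 0, 0, 0, 0.0005, 0, 0, 0]

```text
time: 10.45
eef_pos: [0.4932, -0.0697, 0.0487]
tcp_rot: [0.993, 0.116, 0.0, 0.0]
contact_force: [-2.0, -0.3, 9.4]
opening: -0.002
finger_force: 4.7
```

Call:
carry_out:
  deltas: [0, 0, 0.0003, 0, 0, 0, 0, 0, 0.0005, 0, 0, 0, 0, 0, 0.0005, 0, 0, 0]

```text
time: 10.82
eef_pos: [0.4932, -0.0697, 0.0483]
tcp_rot: [0.993, 0.116, 0.0, 0.0]
contact_force: [-2.8, 0.3, 9.8]
opening: 0.004
finger_force: 5.3
```

Call:
carry_out:
  deltas: [0, 0, 0.0003, 0, 0, 0, 0, 0, 0.0006, 0, 0, 0, 0, 0, 0.0006, 0, 0, 0]

```text
time: 11.2
eef_pos: [0.4933, -0.0697, 0.048]
tcp_rot: [0.993, 0.116, -0.0, 0.0]
contact_force: [-2.8, 0.7, 11.6]
opening: -0.001
finger_force: 6.1
```

Call:
carry_out:
  deltas: [0, 0, 0.0003, 0, 0, 0, 0, 0, 0.0006, 0, 0, 0, 0, 0, 0.0006, 0, 0, 0]

```text
time: 11.58
eef_pos: [0.4933, -0.0697, 0.0478]
tcp_rot: [0.993, 0.116, -0.0, 0.0]
contact_force: [-4.6, 1.0, 15.1]
opening: 0.001
finger_force: 7.4
```

That is the hard stop. I'll release and feel it again.

Call:
carry_out:
  deltas: [0, 0, -0.005, 0, 0, 0, 0, 0, -0.02, 0, 0, 0, 0, 0, -0.022, 0, 0, 0, 0, 0, -0.022, 0, 0, 0, 0, 0, -0.022, 0, 0, 0]

```text
time: 12.2
eef_pos: [0.4922, -0.0693, 0.0672]
tcp_rot: [0.993, 0.116, -0.001, -0.0]
contact_force: [0.1, -0.3, 0.0]
opening: 0.002
finger_force: 0.0
```

Call:
carry_out:
  deltas: [0, 0, 0.003, 0, 0, 0, 0, 0, 0.006, 0, 0, 0, 0, 0, 0.01, 0, 0, 0, 0, 0, 0.01, 0, 0, 0, 0, 0, 0.01, 0, 0, 0]

```text
time: 12.82
eef_pos: [0.4927, -0.0695, 0.0579]
tcp_rot: [0.993, 0.116, -0.0, -0.0]
contact_force: [0.4, -0.5, -0.2]
opening: -0.003
finger_force: 0.3
```

The middle one is locked ON. Next is the left cap.

Call:
carry_out:
  deltas: [0, 0, -0.022, 0, 0, 0, 0, 0, -0.022, 0, 0, 0, 0.008, -0.061, -0.022, 0, 0, 0, 0.008, -0.061, -0.022, 0, 0, 0, 0.008, -0.061, -0.022, 0, 0, 0]

```text
time: 13.45
eef_pos: [0.4864, -0.0082, 0.0795]
tcp_rot: [0.993, 0.117, -0.0, 0.0]
contact_force: [0.2, 0.3, 0.1]
opening: -0.0
finger_force: 0.0
```

Call:
carry_out:
  deltas: [0, 0, 0.005, 0, 0, 0, 0, 0, 0.01, 0, 0, 0, 0, 0, 0.014, 0, 0, 0, 0, 0, 0.014, 0, 0, 0, 0, 0, 0.014, 0, 0, 0]

```text
time: 14.08
eef_pos: [0.4866, -0.0084, 0.066]
tcp_rot: [0.993, 0.116, 0.0, 0.0]
contact_force: [0.6, -0.4, 0.5]
opening: 0.003
finger_force: 0.0
```

Call:
carry_out:
  deltas: [0, 0, 0.001, 0, 0, 0, 0, 0, 0.003, 0, 0, 0, 0, 0, 0.004, 0, 0, 0, 0, 0, 0.004, 0, 0, 0, 0, 0, 0.004, 0, 0, 0]

```text
time: 14.7
eef_pos: [0.4866, -0.0083, 0.062]
tcp_rot: [0.993, 0.116, 0.0, 0.0]
contact_force: [0.5, -0.1, 1.2]
opening: 0.002
finger_force: 0.2
```

Call:
carry_out:
  deltas: [0, 0, 0.001, 0, 0, 0, 0, 0, 0.002, 0, 0, 0, 0, 0, 0.002, 0, 0, 0, 0, 0, 0.002, 0, 0, 0]

```text
time: 15.2
eef_pos: [0.4866, -0.0083, 0.06]
tcp_rot: [0.993, 0.116, 0.0, -0.0]
contact_force: [0.4, 0.5, -0.1]
opening: 0.001
finger_force: 0.3
```

Call:
carry_out:
  deltas: [0, 0, 0.001, 0, 0, 0, 0, 0, 0.002, 0, 0, 0, 0, 0, 0.002, 0, 0, 0, 0, 0, 0.002, 0, 0, 0]

```text
time: 15.7
eef_pos: [0.4866, -0.0083, 0.058]
tcp_rot: [0.993, 0.116, -0.0, -0.0]
contact_force: [-0.6, -0.5, 1.1]
opening: -0.003
finger_force: 0.3
```

The left cap is soft at 6 mm with contact felt, so it is ON. Retracting.

Call:
carry_out:
  deltas: [0, 0, -0.03, 0, 0, 0, 0, 0, -0.08, 0, 0, 0, 0, 0, -0.1, 0, 0, 0, 0, 0, -0.1, 0, 0, 0, 0, 0, -0.1, 0, 0, 0]

```text
time: 16.32
eef_pos: [0.4856, -0.0081, 0.1565]
tcp_rot: [0.993, 0.116, -0.001, -0.0]
contact_force: [-0.1, 0.0, -0.5]
opening: 0.002
finger_force: 0.0
```

Run:
```python
from h import *
s=ctrl.get_state();print(s["time"],s["eef_pos"],s["contact_force"]);print(ctrl.sign_off())
```

```text
16.325 [ 0.48557619 -0.00811455  0.15651917] [-0.10976527  0.04612772 -0.4770256 ]
the job is handed in; nothing more can be done
None
```

All three buttons felt locked on at hand-in: the left and right were already on, and I clicked the middle one on (peak reading about 15 N) and re-felt it to confirm; I handed in at 16.3 s and saw no verdict.

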